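# Centre a battery cell between its end blocks on a floating test nest

### The arm

A 6-joint arm with a two-finger parallel gripper is mounted at the origin on the work surface. World frame = base frame: x ahead of the robot, y to its left, z up, the work surface at z = 0. Lengths are in m, angles in rad, forces in N, time in s.
With the tool pointing down it reaches from about 0.25 to 0.8 m from the base axis. Payload 8.5 kg.
Tool frame: the origin (TCP) lies on the centre line of the jaws, within the pads' length; the fingertips stand 25 mm ahead of it and the grasp point (between the pads) lies 6 mm ahead of it; z points along the fingers, y is the direction in which the jaws open and shut (so a half turn about z gives the same grasp; the last joint's range is limited). The gripper opens to 85 mm and grips with 20 to 120 N. Pads are 22 mm wide; open, the fingers measure 114 mm over their backs; the gripper's body (76 mm by 85 mm) begins 54 mm behind the grasp point. The pads swing forward as they close: fully open they stand 13 mm farther back than shut.
Start: joints at [1.152, 0.238, -0.013, 1.319, 0, 1.571], TCP at [0.213, 0.48, 0.256] pointing down, gripper open.
Joint ranges: [-2.66, 2.66], [-1.03, 1.9], [-1.14, 1.46], [-1.82, 2.27], [-1.45, 1.34], [-3.14, 3.14]. Speed limits (rad/s): [2.22, 2.22, 2.79, 3.14, 3.14, 3.14].

### API

Orientations are given as [roll, pitch, yaw] about the fixed x, y, z axes, in that order (R = Rz(yaw) Ry(pitch) Rx(roll)).
In Python, from station import arm gives the robot as it stands.
- The arm moves only by the shell command python3 -m handwheel 'ROWS' [FORCE]. ROWS is JSON, a list of rows, each a list of 3 entries, a list of its own where there are three numbers: the turn, a rotation vector about the world's x, y, z scaled (see below), then the shift along the world's x, y, z scaled (see below), then the closure, from 0 (fully open) to 1 (shut). In form: [[[rx, ry, rz], [dx, dy, dz], gripper], ...]. A call has 1 to 10 rows; each row shifts and turns the commanded pose from where the row before left it; what a row does not reach is not made up. The controller multiplies each number of a shift by 2.5 cm and each number of a turn by 0.1 rad. A row lasts 1/10 s, in which the tool goes at most 50 mm and 8.59 degrees, less where a joint would pass 70% of its speed; a pose out of reach is approached as far as the arm can. A call with a number of a shift or a turn outside -1 to 1 is refused whole. A call with a gripper value outside its range is refused whole. The fingers move at their own pace and stop on an object; FORCE is the grip in N (left out, the last holds). Time passes only in rows, so rows that do not move let the fingers close. It gives the time, the measured TCP pose, the force and the opening at its end, in the units of the state.
- arm.get_state(): the state, without advancing time (a new reading comes with each control period).
- arm.capture(name): name is "scene" or "top" or "wrist"; returns the picture (420x560x3 uint8, blue, green, red); there is no depth.
- arm.camera_info(name): a dict with "fx", "fy", "cx", "cy" (pixels), "world_to_cam" (4x4, takes a point from world to camera coordinates); the wrist camera has in their place "mount" (4x4, takes a point from camera to tool coordinates, whose origin is the TCP and whose axes are the flange's). Camera axes: x right, y down, z forward; pixel columns grow to the right and rows downward; lengths in m; the calibration is good to about 2 mm. A picture is of the moment at which its call begins: read the wrist's pose just before it. camera_info takes no time and is no camera call.
- arm.close_job(): hands the job in, once; it reports no verdict.
The state is a dict: "clock": time; "q": joint angles; "dq": joint speeds; "effort": joint torques, N m; "ee_pos": TCP position; "tool_rot": TCP orientation; "force": force on the tool from outside, world axes, zero at the start; "wrist_torque": the same for the moment, N m; "gripper_width": finger opening in m.
Only numpy, scipy, OpenCV 4.12 (cv2) and the standard library are available. Lean on these libraries where they do the work, as an engineer would, in place of code of your own. Each camera call takes 0.05 s, during which the arm holds its last target. There are 200 camera calls.

### The job

Centre the battery cell on the nest's mark with both metal end blocks snug against its two ends, by nudging the blocks gently along the channel from opposite ends until everything sits right. Touch only the blocks, never the cell; slide things, do not lift them. Leave the meter and the spare cell alone, and let go at the end.

Things in the scene. Friction and masses are not known exactly. Their poses are not given: they have to be found in the camera images.
- nest_mark (a point): The nest's fixed mark: middle of the channel, 55 mm above the bench (cell centre height). y along the channel, x across, z up. It does not float with the platen. Two small steel index posts on the base's edges, 63 mm either side across the channel, tops 56 mm above the bench, each with a thin black line, show it.
- nest: The fixed grey base, 140 (x) x 300 (y) mm; origin under its centre, axes as the mark's. On it an aluminium platen with an open-ended channel 300 mm long along y: flat floor 40 mm above the bench, 63 mm wide between 12 mm thick side rails standing 13 mm above that floor. Friction of parts on the platen is not known exactly (coefficient about 0.3 to 1).
- nest_end (a point): Fixed point at the base's +y end, 150 mm from the mark, 22 mm up. The platen floats along y on centring springs (0.5 N per mm, hard stops at 16 mm): a push first carries platen and parts along together, and the parts slide only when it overcomes their friction; released, the platen springs back to its middle with what lies on it.
- cell_c (a point): Centre of the battery cell: loose bare aluminium box 60 mm across the channel (x), 80 mm along it (y), 30 mm high, about 0.36 kg, two round terminals and a thin black line across the middle of its top, which belongs between the two index posts. Axes as the nest's. Its case dents easily.
- left_block_c (a point): Centre of the left end block, on the cell's +y side: loose plain dark-anodised aluminium block 60 mm across the channel (x), 40 mm along it (y), 34 mm high, about 0.24 kg, centre 57 mm above the bench. Snug on the cell its centre is 60 mm from the cell's. It starts farther out than its final place.
- right_block_c (a point): Centre of the right end block, the same kind of block on the cell's -y side. It too starts farther out than its final place.
- multimeter: Bystander: black hand-held meter 150 x 80 x 34 mm lying on the bench to the robot's left; origin under its centre.
- spare_cell: Bystander: a second cell like the first, 60 x 80 x 30 mm, on the bench to the robot's right; origin under its centre.
There are look-alikes about, which are no part of the job. Leave any pink or red look-alike of the part that bears cell_c alone.

How it is judged:
By the outcome, as a careful person would: the job done as asked, in the order asked, and still so for the second after the job is handed in, with the robot touching nothing.
It also fails if it takes over 72 s, if anything falls off the work surface, if the arm or the gripper's body presses on something with over 40 N, if the wrist force passes 120 N, or if a joint passes its speed limit or range.

## Working session

There is one attempt and no reset: what is moved stays moved. The work goes in short steps, Python scripts to look and compute and a shell command to move; the robot and the scene stay as the last step left them, time stands still between calls to the robot, and variables do not carry over. Pictures are saved under pics/ and viewed, about 8 in all and at most 12, crops included, and the job is handed in when it is done.

```bash
mkdir -p pics; ls; python3 - <<'E'
from station import arm
import cv2,numpy as np
s=arm.get_state();print({k:np.round(v,3).tolist() for k,v in s.items()})
for n in("scene","top"):
    cv2.imwrite(f"pics/{n}0.png",arm.capture(n)); i=arm.camera_info(n);print(n,i["fx"],i["cx"],i["cy"],np.round(i["world_to_cam"],3).tolist())
print(arm.camera_info("wrist"))
E
```

```text
pics
{'clock': 0.0, 'q': [1.152, 0.239, -0.014, 1.319, 0.0, 1.571], 'dq': [0.0, -0.001, 0.001, -0.0, 0.002, -0.002], 'effort': [0.001, -53.878, 34.644, 0.019, 0.0, -0.0], 'ee_pos': [0.213, 0.479, 0.256], 'tool_rot': [-3.14, -0.0, 2.723], 'force': [-0.086, 0.352, 0.661], 'wrist_torque': [0.003, 0.021, 0.032], 'gripper_width': 0.085}
scene 407.55098236424226 281.85020188980235 209.8444948868902 [[-0.746, 0.665, -0.003, 0.368], [0.502, 0.559, -0.66, -0.227], [-0.437, -0.494, -0.751, 1.384], [0.0, 0.0, 0.0, 1.0]]
top 473.9316754321 277.5789290553048 212.6375730810337 [[0.022, -1.0, 0.01, -0.009], [-0.99, -0.024, -0.137, 0.498], [0.137, -0.007, -0.991, 1.314], [0.0, 0.0, 0.0, 1.0]]
{'fx': 335.04205996973377, 'fy': 335.04205996973377, 'cx': 274.01931146303497, 'cy': 204.15821128305674, 'mount': array([[-5.35996311e-04, -9.52454858e-01, -3.04679267e-01,
         7.77831567e-02],
       [ 9.99998333e-01, -1.04226430e-03,  1.49900018e-03,
         4.37383287e-05],
       [-1.74528633e-03, -3.04677956e-01,  9.52453829e-01,
        -1.17326902e-01],
       [ 0.00000000e+00,  0.00000000e+00,  0.00000000e+00,
         1.00000000e+00]])}
```

View pics/top0.png

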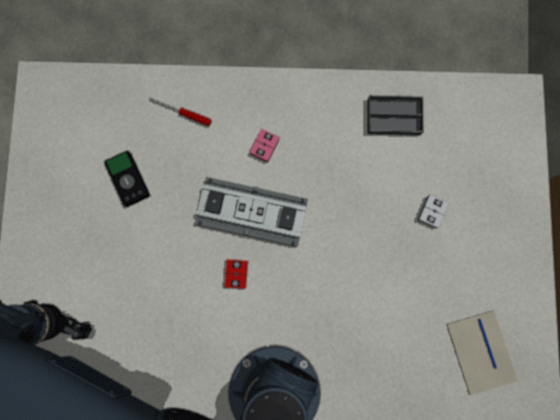

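View pics/scene0.png

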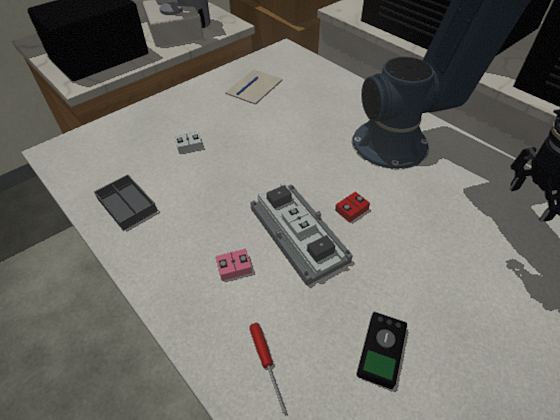

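The top view shows these candidates for the cell:
- White cell in the nest: (250,209)
- Pink look-alike: (264,145)
- Red look-alike: (236,274)
- Spare cell: (432,211)

The one I want is the white cell in the channel. The end blocks are at (214,202) on the left (+y) and (287,217) on the right. I'll locate them roughly, then take a close look with the wrist camera.

```bash
cat > h.py <<'E'
from station import arm
import cv2,numpy as np
from scipy.spatial.transform import Rotation as R
def cam(n,s=None):
    i=arm.camera_info(n);K=np.array([[i["fx"],0,i["cx"]],[0,i["fy"],i["cy"]],[0,0,1]])
    if n=="wrist":
        T=np.eye(4);T[:3,:3]=R.from_euler("xyz",s["tool_rot"]).as_matrix();T[:3,3]=s["ee_pos"]
        return K,np.linalg.inv(T@i["mount"])
    return K,np.array(i["world_to_cam"])
def toworld(K,W,uv,z):
    d=W[:3,:3].T@np.linalg.inv(K)@[uv[0],uv[1],1]; c=-W[:3,:3].T@W[:3,3]
    return c+d*(z-c[2])/d[2]
def proj(K,W,p):
    q=K@(W[:3,:3]@np.asarray(p)+W[:3,3]);return q[:2]/q[2]
E
python3 - <<'E'
from h import *
K,W=cam("top")
for n,uv,z in [("cell",(250,209),.07),("L",(214,202),.074),("R",(287,217),.074),("post+",(255,190),.056),("post-",(246,235),.056),("spare",(432,211),.03),("meter",(127,179),.034)]:
    print(n,np.round(toworld(K,W,uv,z),3))
s=arm.get_state();Kw,Ww=cam("wrist",s)
T=np.linalg.inv(Ww);print("cam in world",np.round(T,3).tolist())
E
```

```text
cell [0.501 0.08  0.07 ]
L [0.518 0.18  0.074]
R [ 0.481 -0.023  0.074]
post+ [0.558 0.068 0.056]
post- [0.43  0.089 0.056]
spare [ 0.514 -0.439  0.03 ]
meter [0.585 0.436 0.034]
cam in world [[0.407, 0.87, 0.278, 0.142], [0.913, -0.388, -0.124, 0.511], [0.0, 0.305, -0.952, 0.373], [0.0, 0.0, 0.0, 1.0]]
```

```bash
r='[[0,0,0.133],[0.733,-0.909,-0.124],1]'
python3 -m handwheel '[[[0,0,0.133],[0.733,-0.909,-0.124],1],[[0,0,0.133],[0.733,-0.909,-0.124],1],[[0,0,0.133],[0.733,-0.909,-0.124],1],[[0,0,0.133],[0.733,-0.909,-0.124],1],[[0,0,0.133],[0.733,-0.909,-0.124],1],[[0,0,0.133],[0.733,-0.909,-0.124],1],[[0,0,0.133],[0.733,-0.909,-0.124],1],[[0,0,0.133],[0.733,-0.909,-0.124],1],[[0,0,0.133],[0.733,-0.909,-0.124],1]]' 20
python3 -m handwheel '[[[0,0,0.133],[0.733,-0.909,-0.124],1],[[0,0,0.133],[0.733,-0.909,-0.124],1],[[0,0,0.133],[0.733,-0.909,-0.124],1],[[0,0,0.133],[0.733,-0.909,-0.124],1],[[0,0,0.133],[0.733,-0.909,-0.124],1],[[0,0,0.133],[0.733,-0.909,-0.124],1],[[0,0,0.133],[0.733,-0.909,-0.124],1],[[0,0,0.133],[0.733,-0.909,-0.124],1],[[0,0,0.133],[0.733,-0.909,-0.124],1],[[0,0,0],[0,0,0],1]]'
python3 - <<'E'
from h import *
s=arm.get_state();im=arm.capture("wrist");np.savez("w1.npz",im=im,**{k:s[k] for k in("ee_pos","tool_rot")})
cv2.imwrite("pics/w1.png",im);print(s["clock"],s["ee_pos"],s["tool_rot"],s["force"])
E
```

```text
clock: 1.0
ee_pos: [0.3789, 0.2739, 0.228]
tool_rot: [-3.141, -0.0, 2.843]
force: [-0.5, -0.5, -0.1]
gripper_width: 0.0002
clock: 2.0
ee_pos: [0.5448, 0.0682, 0.1995]
tool_rot: [-3.141, -0.0, 2.96]
force: [0.3, 0.4, -0.6]
gripper_width: -0.0002
2.0 [0.54476773 0.06824793 0.19945221] [-3.14060003e+00 -4.25750034e-04  2.95977760e+00] [ 0.2675571   0.36549231 -0.56622786]
```

View pics/w1.png

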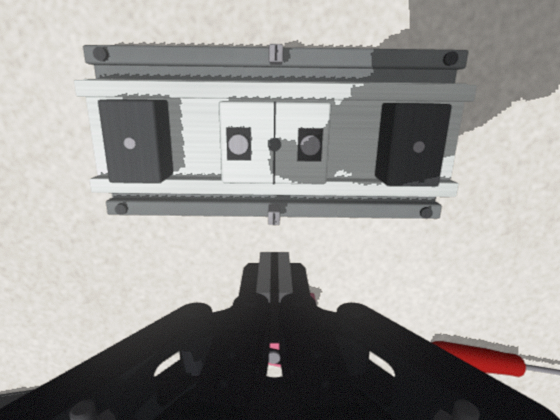

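Wrist view: the cell is at (275,143), with its line close to the posts' line (276,52)–(274,217). The right block (-y) top is at about (137,140) and the left block (+y) top at about (412,143). I'll zoom in to read the edges precisely.

```bash
python3 - <<'E'
from h import *
d=np.load("w1.npz");im=d["im"]
c=im[40:225,80:470];cv2.imwrite("pics/w1c.png",cv2.resize(c,None,fx=2,fy=2,interpolation=cv2.INTER_CUBIC))
g=cv2.cvtColor(im,cv2.COLOR_BGR2GRAY)
for v in (51,54,57,217,219): print(v,g[v,266:286].tolist())
for v in (110,120,130,165,175): print(v,"L",g[v,268:282].tolist(),"cellL",g[v,214:226].tolist(),"cellR",g[v,322:334].tolist())
for v in (110,130,150,170): print(v,"Rb",g[v,94:108].tolist(),g[v,160:178].tolist(),"Lb",g[v,374:396].tolist(),g[v,434:456].tolist())
E
```

```text
51 [129, 128, 120, 134, 158, 166, 164, 162, 140, 92, 69, 94, 138, 162, 163, 154, 117, 84, 84, 85]
54 [127, 129, 119, 136, 163, 169, 164, 167, 135, 73, 91, 139, 161, 159, 157, 147, 115, 83, 83, 87]
57 [130, 129, 119, 136, 165, 168, 169, 167, 135, 76, 85, 134, 158, 157, 159, 147, 113, 82, 82, 85]
217 [198, 187, 173, 173, 172, 170, 145, 93, 76, 128, 160, 162, 156, 140, 170, 206, 208, 211, 215, 216]
219 [226, 208, 176, 169, 170, 168, 146, 92, 94, 143, 160, 158, 151, 146, 189, 223, 224, 226, 226, 227]
110 L [231, 230, 229, 232, 233, 189, 96, 115, 199, 230, 231, 229, 228, 230] cellL [224, 224, 225, 224, 202, 189, 221, 232, 234, 233, 232, 232] cellR [226, 227, 225, 226, 224, 228, 221, 190, 148, 123, 132, 132]
120 L [231, 227, 230, 230, 232, 185, 85, 146, 216, 229, 228, 230, 229, 227] cellL [225, 225, 225, 226, 210, 196, 213, 227, 235, 232, 233, 233] cellR [227, 226, 227, 229, 229, 219, 172, 126, 122, 132, 132, 132]
130 L [231, 232, 232, 235, 234, 188, 88, 148, 220, 234, 232, 233, 232, 232] cellL [226, 228, 227, 227, 227, 210, 197, 224, 234, 234, 235, 211] cellR [58, 108, 140, 139, 139, 134,
[... 1144 characters left out ...]
50 Rb [226, 232, 232, 233, 231, 232, 232, 231, 233, 234, 192, 96, 87, 90] [53, 49, 51, 49, 53, 51, 53, 51, 53, 49, 51, 85, 120, 132, 131, 134, 132, 131] Lb [133, 132, 114, 68, 37, 28, 30, 33, 29, 36, 34, 32, 28, 29, 28, 32, 39, 42, 46, 45, 45, 39] [45, 42, 45, 39, 40, 43, 45, 46, 43, 44, 88, 120, 129, 128, 127, 127, 126, 128, 126, 125, 123, 156]
170 Rb [223, 221, 221, 229, 234, 236, 234, 234, 235, 235, 236, 238, 230, 173] [58, 52, 50, 56, 53, 53, 57, 55, 54, 56, 58, 51, 61, 105, 136, 142, 134, 136] Lb [110, 60, 35, 36, 31, 32, 36, 32, 33, 35, 33, 37, 32, 36, 39, 41, 47, 48, 44, 48, 45, 46] [44, 42, 38, 46, 42, 41, 79, 172, 216, 217, 216, 216, 217, 216, 216, 217, 214, 212, 215, 219, 221, 221]
```

View pics/w1c.png

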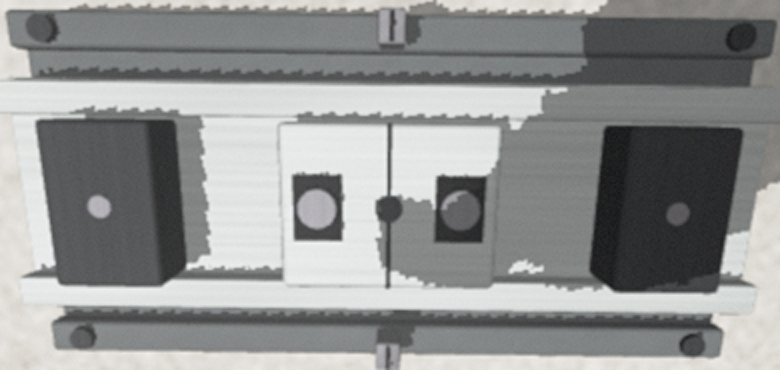

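The crop confirms the choice: the white cell with two terminals and a centre line at about (274.3,143), and dark blocks with top-centre dots at (129.5,143.5) and (419,146.5). Next I convert these to positions.

```bash
cat >> h.py <<'E'
def report(K,W,pts):
    P=[toworld(K,W,pts["p-"],.056)[:2],toworld(K,W,pts["p+"],.056)[:2]]
    # "p-": nearest robot (-x) post, "p+": +x post
    m=(P[0]+P[1])/2; e=(P[1]-P[0]); L=np.linalg.norm(e); ex=e/L; ey=np.array([-ex[1],ex[0]])
    print("mark",m.round(4),"post dist",L.round(4),"yaw",np.degrees(np.arctan2(ex[1],ex[0])).round(2),"ey",ey.round(4))
    for n,(uv,z) in pts["o"].items():
        w=toworld(K,W,uv,z)[:2]-m; print(n,"x",(1e3*w@ex).round(1),"y",(1e3*w@ey).round(1))
    return m,ex,ey
E
python3 - <<'E'
from h import *
d=np.load("w1.npz");K,W=cam("wrist",d)
report(K,W,{"p-":(275.3,53.5),"p+":(273.7,217.5),"o":{"cell top row":((274.6,110),.07),"cell low row":((273.9,165),.07),"L":((419,146.5),.074),"R":((129.5,143.5),.074),
"Lin":((387.7-6,110),.074),"Rin":((155.5,140),.074),"cell-":((219.5,130),.07),"cell+":((328.3,120),.07)}})
E
```

```text
mark [0.5006 0.077 ] post dist 0.1246 yaw -10.99 ey [0.1906 0.9817]
cell top row x -23.9 y -0.1
cell low row x 15.6 y -0.3
L x 0.3 y 104.3
R x 0.1 y -104.3
Lin x -24.8 y 74.6
Rin x -2.5 y -85.3
cell- x -9.6 y -39.8
cell+ x -17.4 y 38.4
```

```bash

python3 -m handwheel '[[[0,0,-0.1],[-0.0735,0.805,0],1],[[-0.982,0.191,0],[-0.0735,0.805,0],1],[[-0.982,0.191,0],[-0.0735,0.805,0],1],[[-0.982,0.191,0],[-0.0735,0.805,0],1],[[-0.982,0.191,0],[-0.0735,0.805,0],1],[[-0.982,0.191,0],[-0.0735,0.805,0],1],[[0,0,0],[-0.0735,0.805,0],1],[[0,0,0],[-0.0735,0.805,0],1],[[0,0,0],[0,0,0],1],[[0,0,0],[0,0,0],1]]'
python3 - <<'E'
from h import *
s=arm.get_state();p=s["ee_pos"]-[.5006,.077,0];T=R.from_euler("xyz",s["tool_rot"]).as_matrix()
print(p[:2]@[.9817,-.1906],p[:2]@[.1906,.9817],p[2]);print(T.round(3))
s=arm.get_state();im=arm.capture("wrist");cv2.imwrite("pics/w2.png",im)
E
```

```text
clock: 3.05
ee_pos: [0.5279, 0.2322, 0.2003]
tool_rot: [-2.641, -0.002, 2.953]
force: [-1.1, -0.8, -0.5]
gripper_width: 0.0001
-0.002757064135624017 0.15761538675224251 0.2003196468850212
[[-0.982  0.163 -0.091]
 [ 0.187  0.862 -0.471]
 [ 0.002 -0.48  -0.877]]
```

View pics/w2.png

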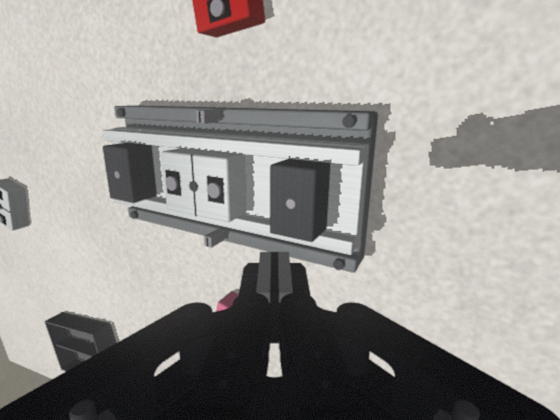

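The view is tilted as planned, with both blocks and the cell undisturbed. Descending outside the left block.

```bash

python3 -m handwheel '[[[0,0,0],[0.06,0,-0.75],1],[[0,0,0],[0.05,0,-0.75],1],[[0,0,0],[0,0,-0.75],1],[[0,0,0],[0,0,-0.75],1],[[0,0,0],[0,0,-0.75],1],[[0,0,0],[0,0,-0.75],1],[[0,0,0],[0,0,-0.75],1],[[0,0,0],[0,0,0],1],[[0,0,0],[0,0,0],1]]'
cat >> h.py <<'E'
def nest(s=None):
    s=s or arm.get_state();p=s["ee_pos"]-np.array([.5006,.077,0]);f=s["force"]
    print("t",round(s["clock"],2),"nest x,y,z",(1e3*np.array([p[:2]@[.9817,-.1906],p[:2]@[.1906,.9817],p[2]])).round(1),"F nest",np.round([f[:2]@[.9817,-.1906],f[:2]@[.1906,.9817],f[2]],2))
E
python3 -c "
from h import *
nest()"
```

```text
clock: 4.0
ee_pos: [0.5313, 0.2308, 0.0699]
tool_rot: [-2.641, -0.001, 2.951]
force: [0.3, 0.0, -0.0]
gripper_width: -0.0002
t 4.0 nest x,y,z [  0.8 156.8  69.9] F nest [ 0.24  0.09 -0.02]
```

```bash

python3 -m handwheel '[[[0,0,0],[-0.019,-0.098,0],1],[[0,0,0],[-0.019,-0.098,0],1],[[0,0,0],[-0.019,-0.098,0],1],[[0,0,0],[-0.019,-0.098,0],1],[[0,0,0],[-0.019,-0.098,0],1],[[0,0,0],[-0.019,-0.098,0],1],[[0,0,0],[-0.019,-0.098,0],1],[[0,0,0],[-0.019,-0.098,0],1],[[0,0,0],[-0.019,-0.098,0],1],[[0,0,0],[-0.019,-0.098,0],1]]'
python3 -c "
from h import *
nest()"
python3 -m handwheel '[[[0,0,0],[-0.019,-0.098,0],1],[[0,0,0],[-0.019,-0.098,0],1],[[0,0,0],[-0.019,-0.098,0],1],[[0,0,0],[-0.019,-0.098,0],1],[[0,0,0],[-0.019,-0.098,0],1],[[0,0,0],[-0.019,-0.098,0],1],[[0,0,0],[-0.019,-0.098,0],1],[[0,0,0],[-0.019,-0.098,0],1],[[0,0,0],[-0.019,-0.098,0],1],[[0,0,0],[-0.019,-0.098,0],1]]'
python3 - <<'E'
from h import *
nest()
s=arm.get_state();im=arm.capture("wrist");np.savez("w3.npz",im=im,**{k:s[k] for k in("ee_pos","tool_rot")});cv2.imwrite("pics/w3.png",im)
E
```

```text
clock: 5.0
ee_pos: [0.5267, 0.207, 0.0693]
tool_rot: [-2.642, -0.001, 2.952]
force: [0.2, 2.1, 0.4]
gripper_width: 0.0
t 5.0 nest x,y,z [  0.9 132.6  69.3] F nest [-0.24  2.08  0.4 ]
clock: 6.0
ee_pos: [0.5219, 0.1824, 0.0693]
tool_rot: [-2.641, -0.001, 2.952]
force: [-0.3, 1.6, 0.7]
gripper_width: 0.0001
t 6.0 nest x,y,z [  0.8 107.5  69.3] F nest [-0.6   1.5   0.74]
```

View pics/w3.png

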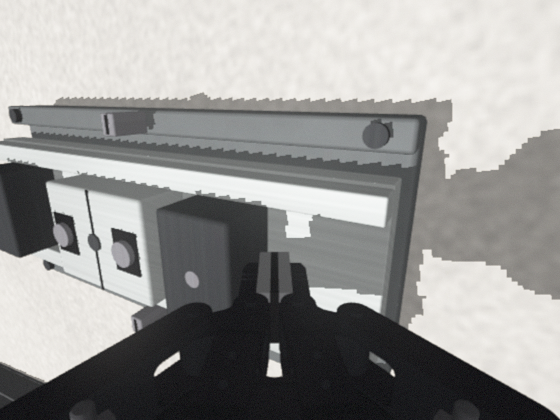

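```bash
python3 - <<'E'
from h import *
d=np.load("w3.npz");K,W=cam("wrist",d);m=np.array([.5006,.077])
for n,uv,z in [("cell",(94.5,242),.07),("Ldot",(192,280),.074),("post near top",(112,125),.056),("block in top",(158,210),.074)]:
    w=toworld(K,W,uv,z)[:2]-m;print(n,(1e3*w@[.9817,-.1906]).round(1),(1e3*w@[.1906,.9817]).round(1))
im=d["im"];cv2.imwrite("pics/w3c.png",cv2.resize(im[150:320,30:290],None,fx=3,fy=3,interpolation=cv2.INTER_CUBIC))
E
```

```text
cell -0.2 -5.2
Ldot 0.6 68.8
post near top -63.0 4.7
block in top -29.5 52.2
```

View pics/w3c.png

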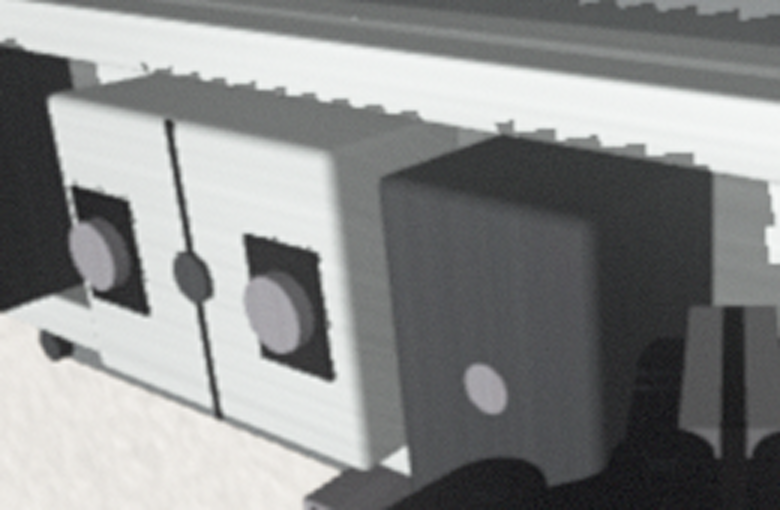

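The crop shows a clear gap of about 14 mm between the left block and the cell. The platen and cell are carried about 4–5 mm, which fits the push force of about 1.8 N. I'll keep going in small steps and watch for the force rising at contact.

```bash

python3 -m handwheel '[[[0,0,0],[-0.019,-0.098,0],1],[[0,0,0],[-0.019,-0.098,0],1],[[0,0,0],[-0.019,-0.098,0],1],[[0,0,0],[-0.019,-0.098,0],1],[[0,0,0],[0,0,0],1]]' >/dev/null; python3 -c "
from h import *
nest()"
python3 -m handwheel '[[[0,0,0],[-0.0076,-0.0393,0],1],[[0,0,0],[0,0,0],1]]' >/dev/null; python3 -c "
from h import *
nest()"
python3 -m handwheel '[[[0,0,0],[-0.0076,-0.0393,0],1],[[0,0,0],[0,0,0],1]]' >/dev/null; python3 -c "
from h import *
nest()"
python3 -m handwheel '[[[0,0,0],[-0.0076,-0.0393,0],1],[[0,0,0],[0,0,0],1]]' >/dev/null; python3 - <<'E'
from h import *
nest()
s=arm.get_state();im=arm.capture("wrist");np.savez("w4.npz",im=im,**{k:s[k] for k in("ee_pos","tool_rot")})
K,W=cam("wrist",s)
p=[proj(K,W,[.5006,.077,.07]),proj(K,W,[.5006+.19*.06,.077+.98*.06,.074])];print(p)
E
```

```text
t 6.55 nest x,y,z [ 0.7 97.3 69.2] F nest [0.5  1.43 1.51]
t 6.75 nest x,y,z [ 0.8 96.6 69.2] F nest [0.4  1.91 1.85]
t 6.95 nest x,y,z [ 0.8 95.7 69.2] F nest [-0.49  2.85  1.37]
t 7.15 nest x,y,z [ 0.8 94.6 69.2] F nest [-0.15  2.67  1.34]
[array([116.17396198, 249.19796003]), array([198.80039833, 281.03925975])]
```

```bash
python3 - <<'E'
from h import *
im=np.load("w4.npz")["im"];cv2.imwrite("pics/w4c.png",cv2.resize(im[150:320,30:290],None,fx=3,fy=3,interpolation=cv2.INTER_CUBIC))
E
```

```text
(no output)
```

View pics/w4c.png

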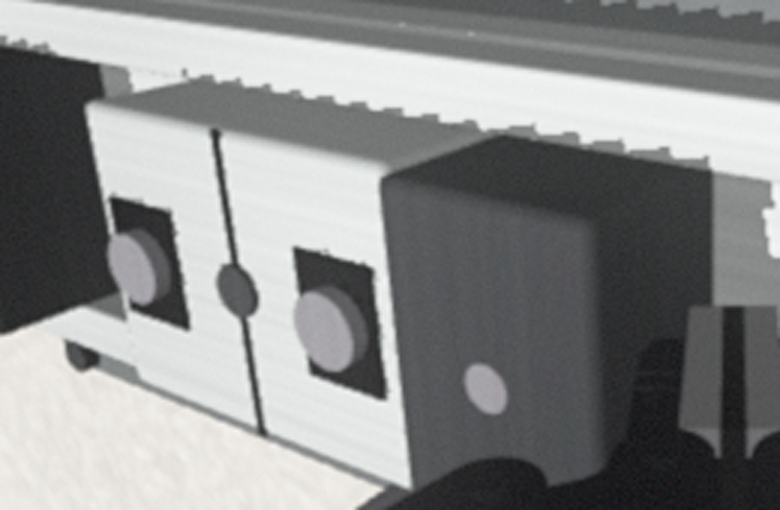

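```bash
cat >> h.py <<'E'
def pts(f,l):
    d=np.load(f);K,W=cam("wrist",d);m=np.array([.5006,.077])
    for n,uv,z in l:
        w=toworld(K,W,uv,z)[:2]-m;print(n,(1e3*w@[.9817,-.1906]).round(1),(1e3*w@[.1906,.9817]).round(1))
E
python3 - <<'E'
from h import *
pts("w4.npz",[("cell",(109.3,246.7),.07),("dot",(192,279.7),.074)])
E
```

```text
cell -0.2 -5.5
dot 0.4 56.0
```

```bash
cat >> h.py <<'E'
def track(f):
    s=arm.get_state();im=arm.capture("wrist");np.savez(f,im=im,**{k:s[k] for k in("ee_pos","tool_rot")})
    ref=np.load("w4.npz")["im"]; out=[]
    for n,(u,v),z in [("cell",(109.3,246.7),.07),("dot",(192,279.7),.074)]:
        a,b=int(u),int(v);t=ref[b-14:b+15,a-14:a+15];x0,y0=a-40,b-40
        r=cv2.matchTemplate(im[y0:b+41,x0:a+41],t,cv2.TM_CCOEFF_NORMED);_,c,_,(i,j)=cv2.minMaxLoc(r)
        def sub(l,k): 
            return 0 if k in(0,len(l)-1) else .5*(l[k-1]-l[k+1])/(l[k-1]-2*l[k]+l[k+1])
        out.append((n+" %.2f"%c,(u+x0+i+sub(r[j],i)-(a-14),v+y0+j+sub(r[:,i],j)-(b-14)),z))
    nest(s);pts(f,out)
E
python3 -m handwheel '[[[0,0,0],[-0.0076,-0.0393,0],1],[[0,0,0],[0,0,0],1]]' >/dev/null; python3 -c "
from h import *
track('w5.npz')"
python3 -m handwheel '[[[0,0,0],[-0.0076,-0.0393,0],1],[[0,0,0],[0,0,0],1]]' >/dev/null; python3 -c "
from h import *
track('w6.npz')"
python3 -m handwheel '[[[0,0,0],[-0.0038,-0.0196,0],1],[[0,0,0],[0,0,0],1]]' >/dev/null; python3 -c "
from h import *
track('w7.npz')"
```

```text
t 7.4 nest x,y,z [ 0.8 93.6 69.2] F nest [0.3  2.43 1.94]
cell 0.99 -0.2 -5.7
dot 1.00 0.5 54.9
t 7.65 nest x,y,z [ 0.8 92.6 69.3] F nest [0.29 2.22 1.8 ]
cell 0.99 -0.2 -5.8
dot 1.00 0.5 54.0
t 7.9 nest x,y,z [ 0.8 92.2 69.2] F nest [0.02 1.96 2.  ]
cell 0.99 -0.2 -6.2
dot 1.00 0.5 53.6
```

```bash

python3 -m handwheel '[[[0,0,0],[-0.0057,-0.0295,0],1],[[0,0,0],[0,0,0],1]]' >/dev/null; python3 -c "
from h import *
track('w8.npz')"
python3 -m handwheel '[[[0,0,0],[-0.0057,-0.0295,0],1],[[0,0,0],[0,0,0],1]]' >/dev/null; python3 -c "
from h import *
track('w9.npz')"
```

```text
t 8.15 nest x,y,z [ 0.8 91.4 69.2] F nest [-0.02  2.81  2.3 ]
cell 0.98 -0.2 -6.8
dot 1.00 0.5 52.8
t 8.4 nest x,y,z [ 0.8 90.7 69.2] F nest [0.73 3.7  3.19]
cell 0.99 -0.2 -7.7
dot 1.00 0.4 52.1
```

Contact is confirmed: the cell and block now move together at 60 mm spacing, and the force rises at the spring rate. I'll back off gently, rise and measure from above.

```bash

python3 -m handwheel '[[[0,0,0],[0.0076,0.0393,0],1],[[0,0,0],[0.0076,0.0393,0],1],[[0,0,0],[0.0076,0.0393,0],1],[[0,0,0],[0.0076,0.0393,0],1],[[0,0,0],[0.0076,0.0393,0],1],[[0,0,0],[0.0076,0.0393,0],1],[[0,0,0],[0.0076,0.0393,0],1],[[0,0,0],[0.0076,0.0393,0],1],[[0,0,0],[0.0076,0.0393,0],1],[[0,0,0],[0.0076,0.0393,0],1]]' >/dev/null
python3 -m handwheel '[[[0,0,0],[0.019,0.098,0],1],[[0,0,0],[0.019,0.098,0],1],[[0,0,0],[0.019,0.098,0],1],[[0,0,0],[0,0,0.75],1],[[0,0,0],[0,0,0.75],1],[[0,0,0],[0,0,0.75],1],[[0,0,0],[0,0,0.75],1],[[0,0,0],[0,0,0.75],1],[[0,0,0],[0,0,0.75],1],[[0,0,0],[0,0,0.75],1]]'
python3 -m handwheel '[[[0.982,-0.191,0],[0.15,-0.93,0],1],[[0.982,-0.191,0],[0.15,-0.93,0],1],[[0.982,-0.191,0],[0.15,-0.93,0],1],[[0.982,-0.191,0],[0.15,-0.93,0],1],[[0.982,-0.191,0],[0.15,-0.93,0],1],[[0,0,0],[0,0,0],1],[[0,0,0],[0,0,0],1],[[0,0,0],[0,0,0],1]]'
python3 - <<'E'
from h import *
s=arm.get_state();im=arm.capture("wrist");np.savez("v1.npz",im=im,**{k:s[k] for k in("ee_pos","tool_rot")})
c=im[40:225,80:470];cv2.imwrite("pics/v1c.png",cv2.resize(c,None,fx=2,fy=2,interpolation=cv2.INTER_CUBIC));nest(s)
g=cv2.cvtColor(im,cv2.COLOR_BGR2GRAY).astype(int)
K,W=cam("wrist",s);ex=np.array([.9817,-.1906,0]);ey=np.array([.1906,.9817,0]);m=np.array([.5006,.077,0])
for n,x,y,z in [("post-",-.063,0,.056),("post+",.063,0,.056),("c-20",-.02,0,.07),("c20",.015,0,.07),("L",0,.06,.074),("R",0,-.104,.074)]:
    u,v=proj(K,W,m+x*ex+y*ey+[0,0,z]);a,b=int(u),int(v);print(n,round(u,1),round(v,1),g[b,a-10:a+11].tolist(),a-10)
E
```

```text
clock: 10.45
ee_pos: [0.5219, 0.1832, 0.2013]
tool_rot: [-2.641, -0.001, 2.952]
force: [0.3, 0.7, -0.3]
gripper_width: -0.0002
clock: 11.25
ee_pos: [0.5407, 0.0675, 0.2004]
tool_rot: [-3.141, -0.0, 2.953]
force: [0.1, 0.9, -0.2]
gripper_width: -0.0
t 11.25 nest x,y,z [ 41.2  -1.7 200.4] F nest [-0.06  0.88 -0.19]
post- 276.4 58.3 [127, 130, 127, 118, 127, 157, 166, 166, 164, 141, 90, 75, 128, 162, 163, 160, 151, 116, 83, 83, 82] 266
post+ 275.7 222.1 [226, 224, 226, 226, 205, 171, 172, 167, 168, 143, 91, 93, 139, 162, 159, 153, 164, 205, 223, 225, 225] 265
c-20 276.2 121.1 [232, 230, 230, 232, 231, 231, 233, 232, 201, 120, 94, 187, 233, 231, 230, 231, 229, 230, 230, 229, 230] 266
c20 276.0 169.0 [232, 231, 231, 233, 200, 142, 134, 138, 110, 64, 75, 113, 137, 138, 136, 137, 136, 137, 139, 138, 137] 266
L 358.8 149.9 [48, 50, 47, 49, 53, 73, 93, 91, 97, 91, 93, 95, 91, 91, 93, 85, 64, 43, 47, 51, 47] 348
R 132.8 149.4 [91, 87, 85, 86, 112, 153, 181, 184, 182, 182, 182, 181, 178, 181, 181, 162, 120, 89, 83, 86, 90] 122
```

View pics/v1c.png

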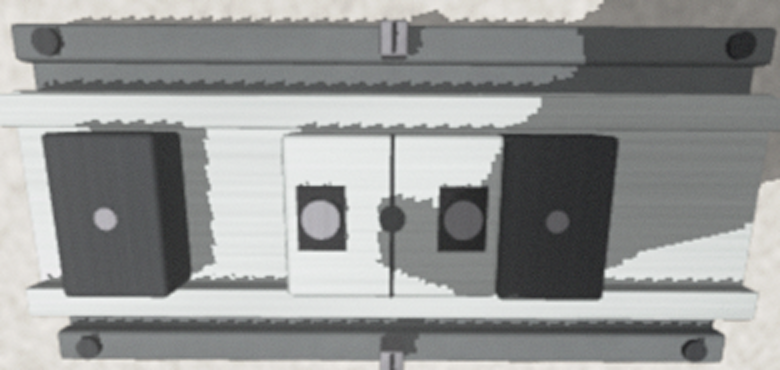

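The overhead crop shows the left block flush against the cell with no visible gap. The cell line is at about (275.5,145), close to the posts' line. I'll put numbers on both.

```bash
cat >> h.py <<'E'
def over(f):
    d=np.load(f);K,W=cam("wrist",d);g=cv2.cvtColor(d["im"],cv2.COLOR_BGR2GRAY).astype(float)
    ex=np.array([.9817,-.1906,0]);ey=np.array([.1906,.9817,0]);m=np.array([.5006,.077,0])
    def line(x,z,h):   # dark line: centroid of darkness over rows, near y=0
        y=[]
        for xx in x:
            u,v=proj(K,W,m+xx*ex+[0,0,z]);b=int(round(v));a0=int(u)-h;r=g[b,a0:a0+2*h+1]
            i=int(np.argmin(r));i=min(max(i,2),2*h-2);l=r[i-2:i+3];w=np.clip(min(l[0],l[-1])-l,0,None)
            y.append(1e3*(toworld(K,W,(a0+i+((w*np.arange(-2,3)).sum()/w.sum()),b),z)-m)@ey)
        return np.median(y)
    pm,pp=line(np.arange(-.066,-.061,.001),.056,4),line(np.arange(.061,.066,.001),.056,4)
    c=[line(np.arange(-.026,-.01,.001),.07,4),line(np.arange(.01,.026,.001),.07,4)]
    print("posts",pm.round(2),pp.round(2),"cell",np.round(c,2),"cell-mark",(np.mean(c)-(pm+pp)/2).round(2))
    for n,y in (("L",.06),("R",-.06),("R",-.104),("L",.104)):
        u,v=proj(K,W,m+y*ey+[0,0,.074]);a,b=int(u),int(v);p=g[b-12:b+13,a-12:a+13];t=(p.min()+p.max())/2
        k,lab,st,ce=cv2.connectedComponentsWithStats((p>t).astype(np.uint8))
        for q in range(1,k):
            if 60<st[q,4]<200: w=toworld(K,W,(a-12+ce[q][0],b-12+ce[q][1]),.074)-m;print(n,"dot y rel mark",(1e3*w@ey-(pm+pp)/2).round(2),"area",st[q,4])
E
python3 -c "
from h import *
over('w1.npz');over('v1.npz')"
```

```text
posts 0.28 -0.14 cell [-0.37 -0.45] cell-mark -0.48
L dot y rel mark 58.03 area 124
L dot y rel mark 55.14 area 67
R dot y rel mark -104.67 area 101
L dot y rel mark 103.78 area 104
posts 0.27 -0.1 cell [-0.39 -0.47] cell-mark -0.52
L dot y rel mark 59.62 area 100
R dot y rel mark -104.71 area 100
```

The cell hasn't moved (-0.5 mm both before and after, within calibration), and the left block is 60.1 mm from it, so it is snug. Next is the right block, mirrored.

```bash

python3 -m handwheel '[[[0.982,-0.191,0],[-0.4,-0.82,0],1],[[0.982,-0.191,0],[-0.4,-0.82,0],1],[[0.982,-0.191,0],[-0.4,-0.82,0],1],[[0.982,-0.191,0],[-0.4,-0.82,0],1],[[0.982,-0.191,0],[-0.4,-0.82,0],1],[[0,0,0],[-0.4,-0.82,0],1],[[0,0,0],[-0.4,-0.82,0],1],[[0,0,0],[0,0,0],1],[[0,0,0],[0,0,0],1]]'
python3 -c "
from h import *
nest()"
```

```text
clock: 12.2
ee_pos: [0.4712, -0.076, 0.2002]
tool_rot: [2.642, 0.0, 2.953]
force: [0.8, -0.1, -0.2]
gripper_width: -0.0001
t 12.2 nest x,y,z [   0.3 -155.8  200.2] F nest [ 0.82  0.02 -0.22]
```

```bash

python3 -m handwheel '[[[0,0,0],[0,0,-0.75],1],[[0,0,0],[0,0,-0.75],1],[[0,0,0],[0,0,-0.75],1],[[0,0,0],[0,0,-0.75],1],[[0,0,0],[0,0,-0.75],1],[[0,0,0],[0,0,-0.75],1],[[0,0,0],[0,0,-0.75],1],[[0,0,0],[0,0,0],1],[[0,0,0],[0,0,0],1]]'
python3 -m handwheel '[[[0,0,0],[0.019,0.098,0],1],[[0,0,0],[0.019,0.098,0],1],[[0,0,0],[0.019,0.098,0],1],[[0,0,0],[0.019,0.098,0],1],[[0,0,0],[0.019,0.098,0],1],[[0,0,0],[0.019,0.098,0],1],[[0,0,0],[0.019,0.098,0],1],[[0,0,0],[0.019,0.098,0],1],[[0,0,0],[0.019,0.098,0],1],[[0,0,0],[0.019,0.098,0],1]]' >/dev/null
python3 -c "
from h import *
nest()"
python3 -m handwheel '[[[0,0,0],[0.019,0.098,0],1],[[0,0,0],[0.019,0.098,0],1],[[0,0,0],[0.019,0.098,0],1],[[0,0,0],[0.019,0.098,0],1],[[0,0,0],[0.019,0.098,0],1],[[0,0,0],[0.019,0.098,0],1],[[0,0,0],[0.019,0.098,0],1],[[0,0,0],[0.019,0.098,0],1],[[0,0,0],[0.019,0.098,0],1],[[0,0,0],[0.019,0.098,0],1]]' >/dev/null
python3 - <<'E'
from h import *
nest()
s=arm.get_state();im=arm.capture("wrist");np.savez("x1.npz",im=im,**{k:s[k] for k in("ee_pos","tool_rot")})
cv2.imwrite("pics/x1.png",cv2.resize(im[130:330,260:540],None,fx=2.8,fy=2.8,interpolation=cv2.INTER_CUBIC))
E
```

```text
clock: 13.1
ee_pos: [0.471, -0.0755, 0.0694]
tool_rot: [2.641, 0.001, 2.954]
force: [0.1, -0.1, -0.1]
gripper_width: -0.0001
t 14.1 nest x,y,z [   0.2 -131.6   69.3] F nest [ 0.07 -3.89  2.6 ]
t 15.1 nest x,y,z [-1.000e-01 -1.065e+02  6.920e+01] F nest [-0.02 -3.08  3.11]
```

View pics/x1.png

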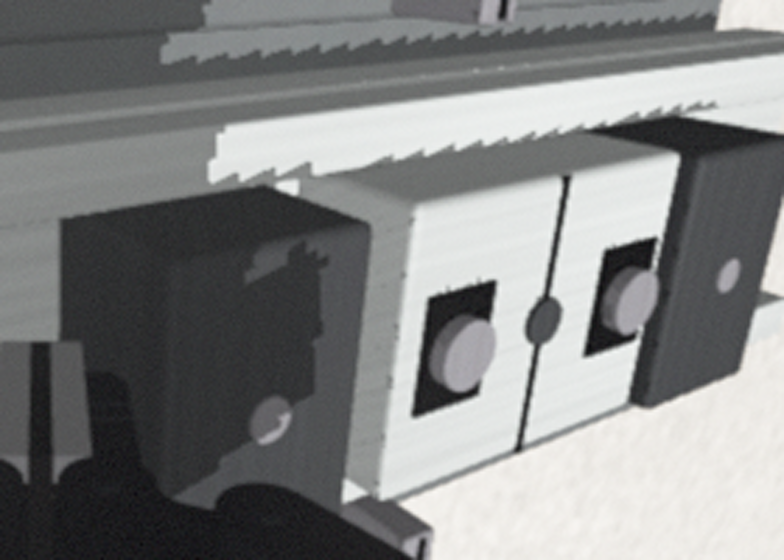

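The view shows a gap of about 13 mm between the right block (dot at (356,280)) and the cell (454,245). The left block is still against the cell.

```bash
cat >> h.py <<'E'
def track2(f):
    s=arm.get_state();im=arm.capture("wrist");np.savez(f,im=im,**{k:s[k] for k in("ee_pos","tool_rot")})
    ref=np.load("x1.npz")["im"]; out=[]
    for n,(u,v),z in [("cell",(454.3,244.6),.07),("Ldot",(520.4,228.2),.074)]:
        a,b=int(u),int(v);t=ref[b-11:b+12,a-11:a+12];x0,y0=max(a-45,0),b-40
        r=cv2.matchTemplate(im[y0:b+41,x0:min(a+40,560)],t,cv2.TM_CCOEFF_NORMED);_,c,_,(i,j)=cv2.minMaxLoc(r)
        def sub(l,k): 
            return 0 if k in(0,len(l)-1) else .5*(l[k-1]-l[k+1])/(l[k-1]-2*l[k]+l[k+1])
        out.append((n+" %.2f"%c,(u+x0+i+sub(r[j],i)-(a-11),v+y0+j+sub(r[:,i],j)-(b-11)),z))
    nest(s);pts(f,out)
E
python3 -c "
from h import *
pts('x1.npz',[('cell',(454.3,244.6),.07),('L',(520.4,228.2),.074),('R',(356.4,280.4),.074)])"
python3 -m handwheel '[[[0,0,0],[0.019,0.098,0],1],[[0,0,0],[0.019,0.098,0],1],[[0,0,0],[0.019,0.098,0],1],[[0,0,0],[0.0114,0.0589,0],1],[[0,0,0],[0,0,0],1]]' >/dev/null
python3 -c "
from h import *
track2('x2.npz')"
```

```text
cell 0.8 8.4
L 1.1 69.1
R 0.2 -67.0
t 15.65 nest x,y,z [ -0.1 -97.5  69.2] F nest [-1.08 -2.87  2.45]
cell 0.99 0.8 6.9
Ldot 0.98 1.1 67.7
```

```bash

python3 -m handwheel '[[[0,0,0],[0.0114,0.0589,0],1],[[0,0,0],[0.0114,0.0589,0],1],[[0,0,0],[0,0,0],1]]' >/dev/null; python3 -c "
from h import *
track2('x3.npz')"
python3 -m handwheel '[[[0,0,0],[0.0076,0.0393,0],1],[[0,0,0],[0,0,0],1]]' >/dev/null; python3 -c "
from h import *
track2('x4.npz')"
python3 -m handwheel '[[[0,0,0],[0.0057,0.0295,0],1],[[0,0,0],[0,0,0],1]]' >/dev/null; python3 -c "
from h import *
track2('x5.npz')"
```

```text
t 16.0 nest x,y,z [ -0.1 -94.5  69.2] F nest [ 0.13 -2.69  1.73]
cell 0.98 0.8 6.6
Ldot 0.97 1.2 67.4
t 16.25 nest x,y,z [ -0.1 -93.6  69.2] F nest [ 0.35 -2.02  2.3 ]
cell 0.97 0.6 7.1
Ldot 0.97 1.0 67.9
t 16.5 nest x,y,z [ -0.1 -92.9  69.2] F nest [-0.36 -3.51  2.54]
cell 0.97 0.6 7.8
Ldot 0.96 1.0 68.5
```

```bash

python3 -m handwheel '[[[0,0,0],[0.0061,0.0314,0],1],[[0,0,0],[0,0,0],1]]' >/dev/null; python3 -c "
from h import *
track2('x6.npz')"
python3 -m handwheel '[[[0,0,0],[0.0061,0.0314,0],1],[[0,0,0],[0,0,0],1]]' >/dev/null; python3 -c "
from h import *
track2('x7.npz')"
```

```text
t 16.75 nest x,y,z [ -0.1 -92.1  69.2] F nest [-0.44 -4.07  2.43]
cell 0.97 0.6 8.6
Ldot 0.96 1.0 69.3
t 17.0 nest x,y,z [ -0.  -91.3  69.2] F nest [-0.41 -4.84  2.68]
cell 0.97 0.7 9.5
Ldot 0.96 1.0 70.1
```

Everything now moves in lockstep and the force is rising, so the right block is in contact. I'll back off gently, rise and check from above.

```bash

python3 -m handwheel '[[[0,0,0],[-0.0076,-0.0393,0],1],[[0,0,0],[-0.0076,-0.0393,0],1],[[0,0,0],[-0.0076,-0.0393,0],1],[[0,0,0],[-0.0076,-0.0393,0],1],[[0,0,0],[-0.0076,-0.0393,0],1],[[0,0,0],[-0.0076,-0.0393,0],1],[[0,0,0],[-0.0076,-0.0393,0],1],[[0,0,0],[-0.0076,-0.0393,0],1],[[0,0,0],[-0.0076,-0.0393,0],1],[[0,0,0],[-0.0076,-0.0393,0],1]]' >/dev/null
python3 -m handwheel '[[[0,0,0],[-0.0114,-0.0589,0],1],[[0,0,0],[-0.0114,-0.0589,0],1],[[0,0,0],[-0.019,-0.098,0],1],[[0,0,0],[-0.019,-0.098,0],1],[[0,0,0],[-0.019,-0.098,0],1],[[0,0,0],[0,0,0.75],1],[[0,0,0],[0,0,0.75],1],[[0,0,0],[0,0,0.75],1],[[0,0,0],[0,0,0.75],1],[[0,0,0],[0,0,0.75],1]]' >/dev/null
python3 -m handwheel '[[[0,0,0],[0,0,0.75],1],[[0,0,0],[0,0,0.75],1],[[-0.982,0.191,0],[0.48,0.81,0],1],[[-0.982,0.191,0],[0.48,0.81,0],1],[[-0.982,0.191,0],[0.48,0.81,0],1],[[-0.982,0.191,0],[0.48,0.81,0],1],[[-0.982,0.191,0],[0.48,0.81,0],1],[[0,0,0],[0,0,0],1],[[0,0,0],[0,0,0],1],[[0,0,0],[0,0,0],1]]'
python3 - <<'E'
from h import *
nest()
s=arm.get_state();im=arm.capture("wrist");np.savez("v2.npz",im=im,**{k:s[k] for k in("ee_pos","tool_rot")})
c=im[40:225,80:470];cv2.imwrite("pics/v2c.png",cv2.resize(c,None,fx=2,fy=2,interpolation=cv2.INTER_CUBIC))
over("v2.npz")
E
```

```text
clock: 20.05
ee_pos: [0.5387, 0.0679, 0.2002]
tool_rot: [3.141, -0.001, 2.952]
force: [-0.7, -0.7, 0.1]
gripper_width: 0.0
t 20.05 nest x,y,z [ 39.2  -1.7 200.2] F nest [-0.54 -0.78  0.05]
posts 0.21 -0.08 cell [-0.38 -0.46] cell-mark -0.49
L dot y rel mark 59.63 area 99
R dot y rel mark -60.89 area 98
R dot y rel mark -104.58 area 79
L dot y rel mark 107.37 area 74
```

View pics/v2c.png

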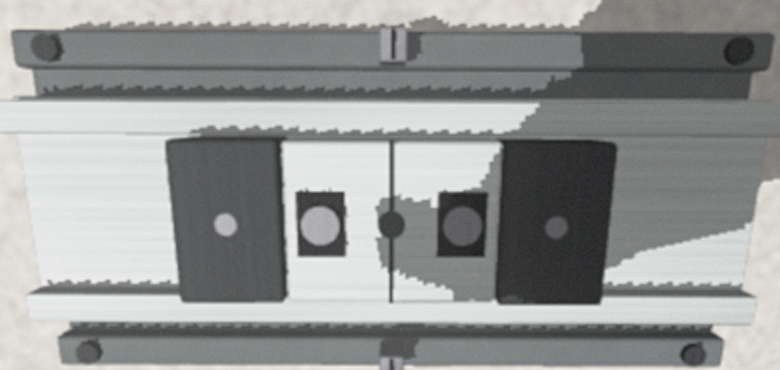

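```bash
python3 -c "
from h import *
print(arm.close_job())"
```

```text
the job is handed in; nothing more can be done
None
```

The job is handed in: the cell sits on the nest's mark to within about half a millimetre, with both end blocks snug against its ends. I slid the left block in from the +y end, then the right block from the -y end. Each time I used the closed fingertips low in the channel, at about 2–5 N along the channel, and stopped just after contact. Only the blocks were touched, and the gripper finished clear above the nest holding nothing, at about 20 s of the 72 s.

**Last overhead check:**

| Measurement | Value |
|---|---|
| Cell line relative to the post lines | -0.49 mm along the channel |
| Left block centre to cell centre | 60.1 mm (60 is snug) |
| Right block centre to cell centre | 60.4 mm (60 is snug) |

**Small disagreements:**
- **Cell offset:** the cell read -0.48 mm before I touched anything and -0.49 mm at the end, so it did not shift. I can't tell how much of that half millimetre is real and how much is camera calibration, so I did not try to correct it.
- **Right block:** the 0.3 mm extra spacing is within reading error. At contact, the block, cell and left block all moved together while the force rose.
- **Push force:** the right block needed a bit more force than the left (about 3 N against 1.8 N) to slide.

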